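# Set the job number on the bench display

### The job

The next job is number 274: roll the three number wheels of the job-number display on the bench until it shows 2, 7, 4 from left to right as read from the robot's side, each figure clicked in squarely on the reading line between the index posts. Leave the bottle, the can and the knife where they are.

Things in the scene. Friction and masses are not known exactly. Their poses are not given: they have to be found in the camera images.
- display: Job-number display, a white sheet-steel desk box held to the bench by magnet feet (does not shift), 168 mm wide (y), 136 deep (x). Origin: bench level under its centre; x to its back, y to the reader's left; the reader is on the robot's side. Its top face slopes 15 degrees: 44 mm high in front, 80 at the back. Three black number wheels 38 mm apart stand 19 mm out of it, in a row along y.
- wheel_left (a joint): Turn of the left (+y side) number wheel, rad: 0 shows figure 0, each +0.628 the next higher figure (0 follows 9), endless both ways, so figure 2 shows at 1.257 plus any whole turns of 6.283. Positive: its top rolls to the box's back. A fingertip pressed lightly (5 to 15 N) on top and dragged along x rolls it. It clicks at each figure (1.5 N at the rim to pass) and settles on the nearest.
- left_axle (a point): Centre of the left (+y side) number wheel, on its axle, which runs along the box's y (fixed point of the box). The wheel: 60 mm diameter, 22 mm wide, black plastic with white figures 0 to 9 round the rim, 14 mm high, 36 degrees (19 mm of rim) apart. Its topmost point is 30 mm straight above.
- left_mark (a point): Fixed point of the reading line on the rim of the left (+y side) wheel, 30 mm from the axle, leaning 15 degrees from straight up towards the reader; the figure shown is centred here. Small aluminium index posts with a black line stand either side of each wheel, 9.5 mm above the face, and mark the line.
- left_figure2 (a point): Centre of the figure 2 on the rim of the left (+y side) wheel (turns with the wheel).
- wheel_mid (a joint): Turn of the middle number wheel, rad: 0 shows figure 0, each +0.628 the next higher figure (0 follows 9), endless both ways, so figure 7 shows at 4.398 plus any whole turns of 6.283. Positive: its top rolls to the box's back. A fingertip pressed lightly (5 to 15 N) on top and dragged along x rolls it. It clicks at each figure (1.5 N at the rim to pass) and settles on the nearest.
- mid_axle (a point): Centre of the middle number wheel, on its axle, which runs along the box's y (fixed point of the box). The wheel: 60 mm diameter, 22 mm wide, black plastic with white figures 0 to 9 round the rim, 14 mm high, 36 degrees (19 mm of rim) apart. Its topmost point is 30 mm straight above.
- mid_mark (a point): Fixed point of the reading line on the rim of the middle wheel, 30 mm from the axle, leaning 15 degrees from straight up towards the reader; the figure shown is centred here. Small aluminium index posts with a black line stand either side of each wheel, 9.5 mm above the face, and mark the line.
- mid_figure7 (a point): Centre of the figure 7 on the rim of the middle wheel (turns with the wheel).
- wheel_right (a joint): Turn of the right (-y side) number wheel, rad: 0 shows figure 0, each +0.628 the next higher figure (0 follows 9), endless both ways, so figure 4 shows at 2.513 plus any whole turns of 6.283. Positive: its top rolls to the box's back. A fingertip pressed lightly (5 to 15 N) on top and dragged along x rolls it. It clicks at each figure (1.5 N at the rim to pass) and settles on the nearest.
- right_axle (a point): Centre of the right (-y side) number wheel, on its axle, which runs along the box's y (fixed point of the box). The wheel: 60 mm diameter, 22 mm wide, black plastic with white figures 0 to 9 round the rim, 14 mm high, 36 degrees (19 mm of rim) apart. Its topmost point is 30 mm straight above.
- right_mark (a point): Fixed point of the reading line on the rim of the right (-y side) wheel, 30 mm from the axle, leaning 15 degrees from straight up towards the reader; the figure shown is centred here. Small aluminium index posts with a black line stand either side of each wheel, 9.5 mm above the face, and mark the line.
- right_figure4 (a point): Centre of the figure 4 on the rim of the right (-y side) wheel (turns with the wheel).
- spray_bottle_mid (a point): White trigger spray bottle with a blue head, 210 mm high, 68 mm diameter; this point lies on its axis 100 mm above its foot. A bystander.
- aerosol_mid (a point): Yellow aerosol can, 200 mm high, 56 mm diameter; this point lies on its axis 100 mm above its foot. A bystander.
- knife_mid (a point): Yellow utility knife lying on the bench, 155 mm long, 22 mm wide, 19 mm high at its slider; this point lies half-way up its handle. A bystander.
Things that resemble listed ones, but are neither listed nor needed, are in the scene too. There is more than one size of the display; the one meant has the size given above.

How it is judged:
At the end, for the whole second after the job is handed in: The figures 2, 7 and 4 of the left, middle and right wheel each stand within 5 mm of the reading line's point on their wheel, and stay there (distance between left_figure2 and left_mark below 0.005 m and distance between mid_figure7 and mid_mark below 0.005 m and distance between right_figure4 and right_mark below 0.005 m); the robot touches nothing.
It fails at once if the white trigger spray bottle is shoved, lifted or knocked over (its middle moves more than 30 mm) (distance of spray_bottle_mid from where it was at the start of the episode above 0.03 m).
It fails at once if the yellow aerosol can is shoved, lifted or knocked over (its middle moves more than 30 mm) (distance of aerosol_mid from where it was at the start of the episode above 0.03 m).
It fails at once if the yellow utility knife is shoved, lifted or knocked over (its middle moves more than 30 mm) (distance of knife_mid from where it was at the start of the episode above 0.03 m).
It also fails if it takes over 64 s, if anything falls off the work surface, if the arm or the gripper's body presses on something with over 40 N, if the wrist force passes 120 N, or if a joint passes its speed limit or range.

### The arm

A 7-joint arm with a two-finger parallel gripper is mounted at the origin on the work surface. World frame = base frame: x ahead of the robot, y to its left, z up, the work surface at z = 0. Lengths are in m, angles in rad, forces in N, time in s.
With the tool pointing down it reaches from about 0.4 to 0.85 m from the base axis. Payload 10.4 kg.
Tool frame: the origin (TCP) lies between the finger pads; the fingertips stand tcp_to_tips ahead of it and the grasp point (between the pads) lies 8 mm behind it (tcp_to_tips is the distance from the TCP to the fingertips, in m); z points along the fingers, y is the line along which they close (so a half turn about z gives the same grasp; the last joint's range is limited). The gripper opens to 85 mm and grips with 20 to 120 N. Pads are 22 mm wide; open, the fingers measure 114 mm over their backs; the gripper's body (76 mm by 85 mm) begins 54 mm behind the grasp point. The pads swing forward as they close: fully open they stand 13 mm farther back than shut.
Start: joints at [-1.339, 0.332, -0.065, 1.46, 0.022, 1.35, -0.088], TCP at [0.158, 0.605, 0.242] pointing down, gripper open.
Joint ranges: [-2.6, 2.6], [-0.5, 2.12], [-1.47, 1.34], [0.16, 2.42], [-1.27, 4.41], [0.06, 2.06], [-2.6, 2.6]. Speed limits (rad/s): [2.22, 2.22, 2.79, 2.79, 3.14, 3.14, 3.14].

### API

Orientations are given as a unit quaternion [x, y, z, w].
In Python, from workcell import * gives the robot as it stands.
- The arm moves only by the tool apply_moves, never from a script. Its argument "rows" is a list of rows, each an object of numbers: "x", "y", "z": the shift along the tool's x, y, z in mm; "ax", "ay", "az": the turn, a rotation vector about the tool's x, y, z in degrees; "gripper": the closure, from 0 (fully open) to 1 (shut). A call has 1 to 5 rows; each row shifts and turns the commanded pose from where the row before left it, along the tool's axes as they then stand; what a row does not reach is not made up. A row lasts 1/12 s, in which the tool goes at most 41.7 mm and 7.16 degrees, less where a joint would pass 70% of its speed; a pose out of reach is approached as far as the arm can. A call with a gripper value outside its range is refused whole. The fingers move at their own pace and stop on an object; "newtons" is the grip in N (left out, the last holds). Time passes only in rows, so rows that do not move let the fingers close. It gives the time, the measured TCP pose, the force, the opening and the grip force at its end, in the units of the state.
- get_obs(): the state, without advancing time (a new reading comes with each control period).
- camera(name): name is "side" or "top" or "wrist"; returns a dict with "color" (384x512x3 uint8, red, green, blue), "fov_y" (degrees; the focal length in pixels is half the picture's height over the tangent of half this angle, whatever the lens; pixels are square), "cx", "cy" (the principal point, pixels), "rvec" (rotation vector, rad) and "tvec" (3), from world to camera coordinates, as OpenCV has them. Camera axes: x right, y down, z forward; pixel columns grow to the right and rows downward; lengths in m; the calibration is good to about 2 mm. A picture is of the moment at which its call begins. There is no depth.
- hand_in(): hands the job in; it is judged then, once.
The state is a dict: "clock": time; "joint_pos": joint angles; "joint_velocities": joint speeds; "tau": joint torques, N m; "position": TCP position; "ee_rot": TCP orientation; "ft_force": force on the tool from outside, world axes, zero at the start; "torque": the same for the moment, N m; "grip_width": opening from 0.0 (shut) to 1.0 (fully open); "grasp_force": force on a finger pad.
Only numpy, scipy, OpenCV 4.12 (cv2) and the standard library are available. Lean on these libraries where they do the work, as an engineer would, in place of code of your own. Each camera call takes 0.05 s, during which the arm holds its last target. There are 200 camera calls.

## Working session

There is one attempt and no reset: what is moved stays moved. The work goes in short steps, Python scripts to look and compute and a tool call to move; the robot and the scene stay as the last step left them, time stands still between calls to the robot, and variables do not carry over. Pictures are saved under pics/ and viewed, at most 10 in all, crops included, and the job is handed in when it is done.

Besides the shell and the picture viewer there is one more tool, called after "Request:" as name([rows], argument=value, ...), one row to a line, values as JSON. apply_moves: Moves the arm, as the interface text tells. Its arguments: {"type":"object","properties":{"rows":{"type":"array","items":{"type":"object","properties":{"x":{"type":"number"},"y":{"type":"number"},"z":{"type":"number"},"ax":{"type":"number"},"ay":{"type":"number"},"az":{"type":"number"},"gripper":{"type":"number"}}}},"newtons":{"type":"number"}},"required":["rows"]}

```bash
mkdir -p pics; cat > h.py <<'E'
from workcell import *
import numpy as np, cv2, pickle
def snap(n,f):
    c=camera(n); pickle.dump(c,open(f'pics/{f}.pkl','wb')); return c
def K(c):
    f=c['color'].shape[0]/2/np.tan(np.radians(c['fov_y'])/2); return np.array([[f,0,c['cx']],[0,f,c['cy']],[0,0,1.]])
def ray(c,u,v):
    R=cv2.Rodrigues(np.array(c['rvec'],float))[0]; t=np.array(c['tvec'],float)
    return -R.T@t, R.T@np.linalg.inv(K(c))@[u,v,1]
def atz(c,u,v,z):
    o,d=ray(c,u,v); return o+d*(z-o[2])/d[2]
def proj(c,P):
    return cv2.projectPoints(np.array(P,float).reshape(-1,3),np.array(c['rvec'],float),np.array(c['tvec'],float),K(c),None)[0].reshape(-1,2)
def load(f): return pickle.load(open(f'pics/{f}.pkl','rb'))
E
python3 - <<'E'
from h import *
a=snap('top','top1');b=snap('side','side1')
cv2.imwrite('pics/top1.png',cv2.resize(a['color'][:,:,::-1],(800,600),interpolation=cv2.INTER_CUBIC))
cv2.imwrite('pics/side1.png',cv2.resize(b['color'][:,:,::-1],(800,600),interpolation=cv2.INTER_CUBIC))
print(get_obs()); 
import workcell; print([x for x in dir(workcell) if x[0]!='_'])
for c in(a,b): print(c['fov_y'],ray(c,256,192))
try: print(tcp_to_tips)
except Exception as e: print(e)
E
```

```text
{'clock': 0.1, 'joint_pos': array([-1.33861139,  0.3327958 , -0.06472915,  1.46087999,  0.02156009,
        1.34991089, -0.08851911]), 'joint_velocities': array([-0.00059355, -0.00022302,  0.0004101 , -0.00213507,  0.00132643,
       -0.00080065,  0.00015214]), 'tau': array([ 2.37761611e-03, -6.26752067e+01,  4.99091554e-02, -3.92426920e+01,
        1.63209310e-02,  7.08550215e-03, -1.46122568e-05]), 'position': array([0.15741229, 0.60450364, 0.24159277]), 'ee_rot': array([ 1.27038539e-01,  9.91897569e-01, -6.45918769e-04, -7.66177684e-05]), 'ft_force': array([-0.78437849, -0.29969712, -0.39675232]), 'torque': array([ 0.05226625, -0.02167821, -0.04659589]), 'grasp_force': 0.0, 'grip_width': 1.0002890859770759}
['MotionError', 'camera', 'get_obs', 'hand_in', 'tcp_to_tips']
53.29573533672596 (array([0.39255277, 0.04033825, 1.04282137]), array([ 0.17485904, -0.00210861, -0.98459593]))
47.241519830838556 (array([ 0.0310858 , -0.70097742,  0.92493162]), array([ 0.42378081,  0.60565886, -0.67349088]))
0.011
```

View pics/top1.png

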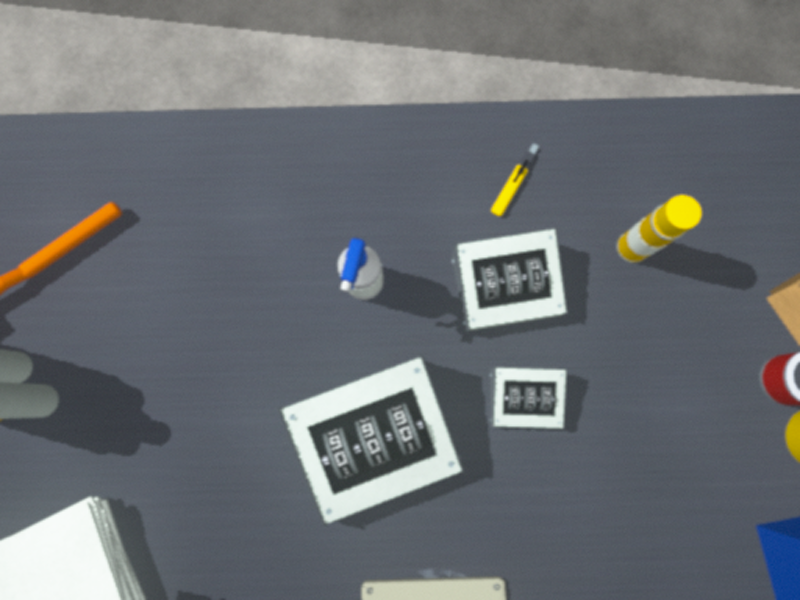

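View pics/side1.png

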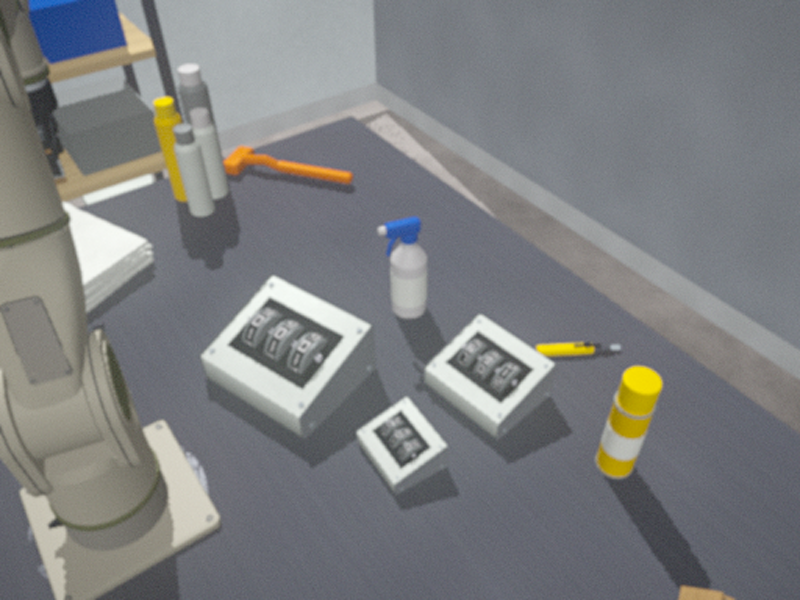

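```bash
python3 - <<'E'
from h import *
a=load('top1');s=.64
for n,P in dict(L=[(282,410),(420,359),(461,468),(327,522)],M=[(457,243),(555,229),(567,313),(468,329)]).items():
    Q=[atz(a,u*s,v*s,z) for (u,v),z in zip(P,(.08,.08,.044,.044))]
    Q=np.array(Q);print(n,Q.round(3).tolist(),[round(np.linalg.norm(Q[i,:2]-Q[(i+1)%4,:2]),3) for i in range(4)],Q.mean(0))
    yv=(Q[0]-Q[1]+Q[3]-Q[2])[:2]; print(np.degrees(np.arctan2(-yv[0],yv[1])))
b=load('side1')
cv2.imwrite('pics/c1.png',np.hstack([cv2.resize(b['color'][170:290,125:245,::-1],(400,400),interpolation=cv2.INTER_CUBIC),cv2.resize(a['color'][225:340,175:300,::-1],(400,400),interpolation=cv2.INTER_CUBIC)]))
E
```

```text
L [[0.392, 0.23, 0.08], [0.466, 0.009, 0.08], [0.291, -0.053, 0.044], [0.214, 0.164, 0.044]] [np.float64(0.233), np.float64(0.185), np.float64(0.23), np.float64(0.189)] [0.34095104 0.08744722 0.062     ]
19.11592425468326
M [[0.657, -0.059, 0.08], [0.677, -0.224, 0.08], [0.54, -0.243, 0.044], [0.517, -0.075, 0.044]] [np.float64(0.166), np.float64(0.138), np.float64(0.17), np.float64(0.141)] [ 0.59781163 -0.15029983  0.062     ]
7.228443338730457
```

Request:
apply_moves([
  {"az":6.8,"z":-6,"gripper":1},
  {"az":6.8,"z":-6,"gripper":1},
  {"az":6.8,"z":-6,"gripper":1},
  {"az":6.8,"z":-6,"gripper":1},
  {"az":6.8,"z":-6,"gripper":1},
])

```text
invalid input at $.rows[0]: expected keys x, y, z, ax, ay, az, gripper
```

Request:
apply_moves([
  {"az":6.8,"z":-6},
  {"az":6.8,"z":-6},
  {"az":6.8,"z":-6},
  {"az":6.8,"z":-6},
  {"az":6.8,"z":-6},
])

```text
invalid input at $.rows[0]: expected keys x, y, z, ax, ay, az, gripper
```

```bash
cat >> h.py <<'E'
from scipy.spatial.transform import Rotation as Ro
def togo(P):
    o=get_obs(); R=Ro.from_quat(o['ee_rot']).as_matrix()
    print('pos',o['position'].round(4),'F',o['ft_force'].round(2),'t',round(o['clock'],2),'w',round(float(o['grip_width']),2),'x',R[:,0].round(3),'y',R[:,1].round(3))
    print('togo mm',(1000*R.T@(np.array(P)-o['position'])).round(1))
E
python3 -c "
from h import *
togo([.55,-.15,.30])
print(np.degrees(get_obs()['joint_pos']).round(0))"
```

```text
pos [0.1574 0.6045 0.2416] F [-0.78 -0.3  -0.4 ] t 0.1 w 1.0 x [-0.968  0.252 -0.   ] y [ 0.252  0.968 -0.001]
togo mm [-570.1 -631.3  -57.6]
[-77.  19.  -4.  84.   1.  77.  -5.]
```

View pics/c1.png

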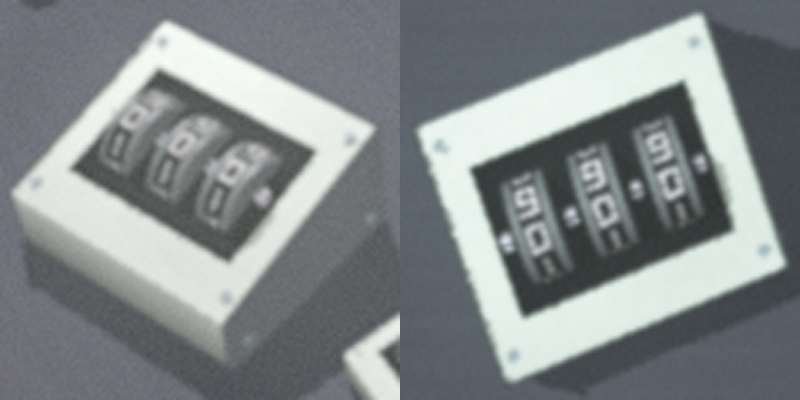

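The crop shows the oversized decoy display reading 0-0-0. The medium box matches the given size. Every row needs all seven keys, so I'm resending the moves in full.

Request:
apply_moves([
  {"x":0,"y":0,"z":-6,"ax":0,"ay":0,"az":6.8,"gripper":1},
  {"x":0,"y":0,"z":-6,"ax":0,"ay":0,"az":6.8,"gripper":1},
  {"x":0,"y":0,"z":-6,"ax":0,"ay":0,"az":6.8,"gripper":1},
  {"x":0,"y":0,"z":-6,"ax":0,"ay":0,"az":6.8,"gripper":1},
  {"x":0,"y":0,"z":-6,"ax":0,"ay":0,"az":6.8,"gripper":1},
])

```text
clock: 0.52
position: [0.1575, 0.6046, 0.2721]
ee_rot: [0.414, 0.91, -0.0, 0.0]
ft_force: [-0.2, 1.0, -0.4]
grip_width: 0.304
grasp_force: 0.0
```

Request:
apply_moves([
  {"x":0,"y":0,"z":-6,"ax":0,"ay":0,"az":6.8,"gripper":1},
  {"x":0,"y":0,"z":-6,"ax":0,"ay":0,"az":6.8,"gripper":1},
  {"x":0,"y":0,"z":-6,"ax":0,"ay":0,"az":6.8,"gripper":1},
  {"x":0,"y":0,"z":-6,"ax":0,"ay":0,"az":6.8,"gripper":1},
  {"x":0,"y":0,"z":-6,"ax":0,"ay":0,"az":6.8,"gripper":1},
])

```text
clock: 0.93
position: [0.1575, 0.6046, 0.3021]
ee_rot: [0.662, 0.749, -0.0, 0.0]
ft_force: [0.0, 0.1, -0.6]
grip_width: -0.002
grasp_force: 0.0
```

```bash
python3 -c "
from h import *
togo([.53,-.15,.30])
print(np.degrees(get_obs()['joint_pos']).round(0))"
```

```text
pos [0.1575 0.6046 0.3021] F [ 0.03  0.08 -0.58] t 0.93 w -0.0 x [-0.123  0.992 -0.001] y [ 0.992  0.123 -0.   ]
togo mm [-794.7  276.9    2.7]
[-84.  18.   5.  79.  -2.  84. -71.]
```

Request:
apply_moves([
  {"x":-38,"y":13,"z":0,"ax":0,"ay":0,"az":0,"gripper":1},
  {"x":-38,"y":13,"z":0,"ax":0,"ay":0,"az":0,"gripper":1},
  {"x":-38,"y":13,"z":0,"ax":0,"ay":0,"az":0,"gripper":1},
  {"x":-38,"y":13,"z":0,"ax":0,"ay":0,"az":0,"gripper":1},
  {"x":-38,"y":13,"z":0,"ax":0,"ay":0,"az":0,"gripper":1},
])

```text
clock: 1.35
position: [0.2469, 0.4228, 0.3018]
ee_rot: [0.66, 0.751, -0.0, -0.0]
ft_force: [0.8, -0.0, 0.5]
grip_width: -0.004
grasp_force: 0.0
```

Request:
apply_moves([
  {"x":-38,"y":13,"z":0,"ax":0,"ay":0,"az":0,"gripper":1},
  {"x":-38,"y":13,"z":0,"ax":0,"ay":0,"az":0,"gripper":1},
  {"x":-38,"y":13,"z":0,"ax":0,"ay":0,"az":0,"gripper":1},
  {"x":-38,"y":13,"z":0,"ax":0,"ay":0,"az":0,"gripper":1},
  {"x":-38,"y":13,"z":0,"ax":0,"ay":0,"az":0,"gripper":1},
])

```text
clock: 1.77
position: [0.3357, 0.2427, 0.3021]
ee_rot: [0.66, 0.751, -0.0, -0.0]
ft_force: [1.1, 1.1, 0.7]
grip_width: 0.002
grasp_force: 0.0
```

Request:
apply_moves([
  {"x":-38,"y":13,"z":0,"ax":0,"ay":0,"az":0,"gripper":1},
  {"x":-38,"y":13,"z":0,"ax":0,"ay":0,"az":0,"gripper":1},
  {"x":-38,"y":13,"z":0,"ax":0,"ay":0,"az":0,"gripper":1},
  {"x":-38,"y":13,"z":0,"ax":0,"ay":0,"az":0,"gripper":1},
  {"x":-38,"y":13,"z":0,"ax":0,"ay":0,"az":0,"gripper":1},
])

```text
clock: 2.18
position: [0.4246, 0.0626, 0.3022]
ee_rot: [0.66, 0.751, 0.0, -0.0]
ft_force: [1.8, 0.8, 0.1]
grip_width: 0.003
grasp_force: 0.0
```

Request:
apply_moves([
  {"x":-38,"y":13,"z":0,"ax":0,"ay":0,"az":0,"gripper":1},
  {"x":-38,"y":13,"z":0,"ax":0,"ay":0,"az":0,"gripper":1},
  {"x":-38,"y":13,"z":0,"ax":0,"ay":0,"az":0,"gripper":1},
  {"x":-38,"y":13,"z":0,"ax":0,"ay":0,"az":0,"gripper":1},
  {"x":-38,"y":13,"z":0,"ax":0,"ay":0,"az":0,"gripper":1},
])

```text
clock: 2.6
position: [0.5136, -0.1173, 0.3029]
ee_rot: [0.66, 0.752, 0.001, 0.0]
ft_force: [0.6, 1.4, -0.3]
grip_width: -0.001
grasp_force: 0.0
```

```bash
python3 - <<'E'
from h import *
a=snap('wrist','w1')
togo([.53,-.15,.30])
print(np.degrees(get_obs()['joint_pos']).round(0)); print(a['fov_y'],ray(a,256,192))
cv2.imwrite('pics/w1.png',cv2.resize(a['color'][:,:,::-1],(800,600),interpolation=cv2.INTER_CUBIC))
# box frame guess
c=np.array([.598,-.150]);th=np.radians(7.2)
P=[]
for x,y,z in [(2.8,38,81.4),(2.8,0,81.4),(2.8,-38,81.4),(-5,38,80.4),(-5,0,80.4),(-5,-38,80.4),(68,84,80),(68,-84,80),(-68,-84,44),(-68,84,44)]:
    P.append([c[0]+(x*np.cos(th)-y*np.sin(th))/1e3,c[1]+(x*np.sin(th)+y*np.cos(th))/1e3,z/1e3])
print((proj(a,P)*1.5625).round(0).tolist())
E
```

```text
pos [ 0.5152 -0.1235  0.3014] F [-2.47 -2.88  0.51] t 2.65 w 0.0 x [-0.128  0.992 -0.007] y [ 0.992  0.128 -0.001]
togo mm [-28.1  11.3   1.6]
[-47.   7.  61.  95.  -6.  81.  22.]
71.71593382881161 (array([ 0.50434484, -0.05090221,  0.43451883]), array([ 0.04528242, -0.26391178, -0.96352528]))
[[491.0, 272.0], [488.0, 313.0], [486.0, 353.0], [482.0, 271.0], [480.0, 313.0], [477.0, 353.0], [572.0, 218.0], [551.0, 398.0], [407.0, 380.0], [409.0, 214.0]]
```

View pics/w1.png

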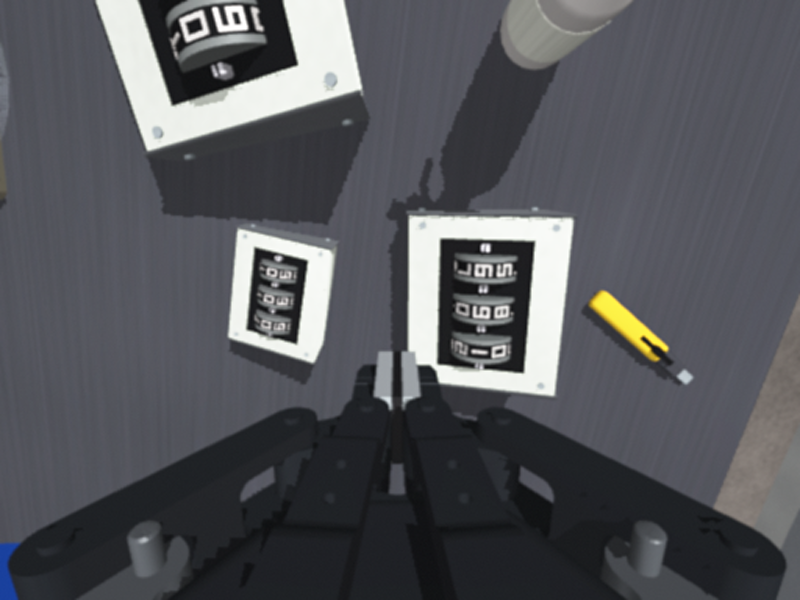

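```bash
python3 - <<'E'
from h import *
a=load('w1'); im=a['color'][145:250,275:355,::-1]
im=cv2.rotate(im,cv2.ROTATE_90_COUNTERCLOCKWISE)
cv2.imwrite('pics/w1c.png',cv2.resize(im,None,fx=7,fy=7,interpolation=cv2.INTER_CUBIC))
E
```

```text
(no output)
```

View pics/w1c.png

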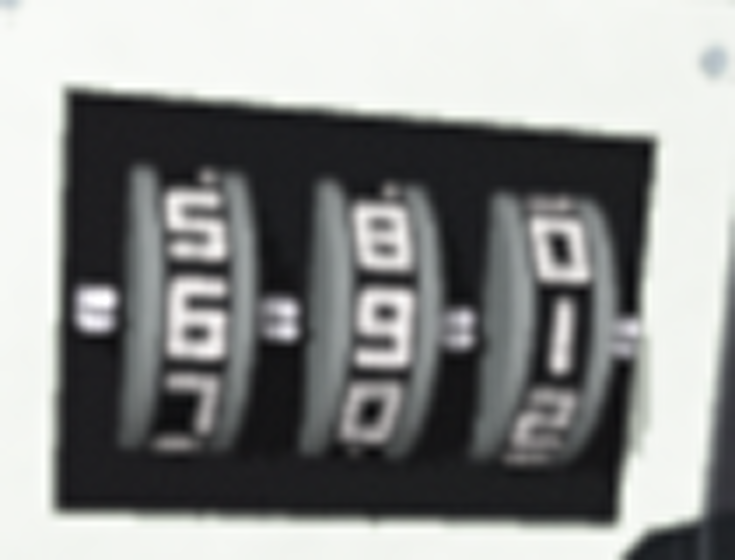

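The target display (medium box) shows 6-9-1: the figure between the posts is 6 at (195,318), 9 at (385,325) and 1 at (560,335). The projected corners agree with the image to about 2 mm. The wheels need −4, −2 and +3 figures.

```bash
cat >> h.py <<'E'
def box(x,y,z):
    c=np.array([.598,-.150]);th=np.radians(7.2)
    return [c[0]+(x*np.cos(th)-y*np.sin(th))/1e3,c[1]+(x*np.sin(th)+y*np.cos(th))/1e3,z/1e3]
def inbox():
    o=get_obs();th=np.radians(7.2);d=1e3*(o['position']-[.598,-.150,0])
    print('box tcp',[round(float(v),1) for v in (d[0]*np.cos(th)+d[1]*np.sin(th),-d[0]*np.sin(th)+d[1]*np.cos(th),d[2])],'F',o['ft_force'].round(1),'t',round(o['clock'],2))
E
python3 -c "
from h import *
togo(box(12.8,38,107)); inbox()"
```

```text
pos [ 0.5152 -0.1235  0.3014] F [-2.47 -2.88  0.51] t 2.65 w 0.0 x [-0.128  0.992 -0.007] y [ 0.992  0.128 -0.001]
togo mm [  2.5  91.8 194.3]
box tcp [-78.8, 36.7, 301.4] F [-2.5 -2.9  0.5] t 2.65
```

Request:
apply_moves([
  {"x":0.5,"y":18,"z":37,"ax":0,"ay":0,"az":0,"gripper":1},
  {"x":0.5,"y":18,"z":37,"ax":0,"ay":0,"az":0,"gripper":1},
  {"x":0.5,"y":18,"z":37,"ax":0,"ay":0,"az":0,"gripper":1},
  {"x":0.5,"y":18,"z":37,"ax":0,"ay":0,"az":0,"gripper":1},
  {"x":0,"y":18,"z":36,"ax":0,"ay":0,"az":0,"gripper":1},
])

```text
clock: 3.07
position: [0.6025, -0.1014, 0.1154]
ee_rot: [0.66, 0.751, -0.0, -0.001]
ft_force: [0.2, 0.8, 1.3]
grip_width: 0.001
grasp_force: 0.0
```

Request:
apply_moves([
  {"x":0,"y":0,"z":0,"ax":0,"ay":0,"az":0,"gripper":1},
  {"x":0,"y":0,"z":0,"ax":0,"ay":0,"az":0,"gripper":1},
])

```text
clock: 3.23
position: [0.6011, -0.1017, 0.1159]
ee_rot: [0.66, 0.751, -0.002, -0.001]
ft_force: [-0.5, -0.6, 0.5]
grip_width: 0.006
grasp_force: 0.0
```

```bash
python3 -c "
from h import *
togo(box(12.8,38,100)); inbox()
print(np.degrees(get_obs()['joint_pos']).round(0))
a=snap('wrist','w2')
print(proj(a,[box(2.8,38,81.4),box(12.8,38,89)]))
cv2.imwrite('pics/w2.png',cv2.resize(a['color'][:,:,::-1],(800,600),interpolation=cv2.INTER_CUBIC))
"
```

```text
pos [ 0.6011 -0.1017  0.1159] F [-0.5  -0.62  0.51] t 3.23 w 0.01 x [-0.129  0.992 -0.001] y [ 0.992  0.129 -0.005]
togo mm [-9.5  3.8 15.9]
box tcp [9.1, 47.5, 115.9] F [-0.5 -0.6  0.5] t 3.23
[-33.  31.  51.  97. -26.  66.  32.]
[[245.08765269 234.89231246]
 [259.98481241 239.94102692]]
```

View pics/w2.png

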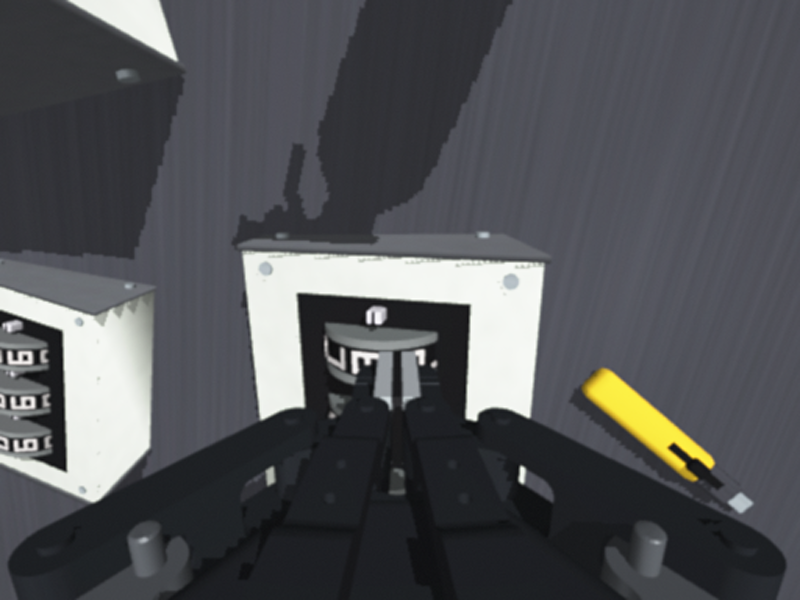

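The picture shows the closed fingertips at about (397,370) hovering next to the left wheel. They are about 20 mm across and 9 mm too far towards +y. I'll centre them and come down gently.

Request:
apply_moves([
  {"x":-9.5,"y":2,"z":0,"ax":0,"ay":0,"az":0,"gripper":1},
  {"x":0,"y":0,"z":10,"ax":0,"ay":0,"az":0,"gripper":1},
  {"x":0,"y":0,"z":8,"ax":0,"ay":0,"az":0,"gripper":1},
  {"x":0,"y":0,"z":0,"ax":0,"ay":0,"az":0,"gripper":1},
  {"x":0,"y":0,"z":0,"ax":0,"ay":0,"az":0,"gripper":1},
])

```text
clock: 3.7
position: [0.6051, -0.1106, 0.1002]
ee_rot: [0.66, 0.751, 0.0, -0.0]
ft_force: [-1.0, 0.2, -0.1]
grip_width: -0.003
grasp_force: 0.0
```

Request:
apply_moves([
  {"x":0,"y":0,"z":1.5,"ax":0,"ay":0,"az":0,"gripper":1},
  {"x":0,"y":0,"z":1.5,"ax":0,"ay":0,"az":0,"gripper":1},
  {"x":0,"y":0,"z":1,"ax":0,"ay":0,"az":0,"gripper":1},
  {"x":0,"y":0,"z":0,"ax":0,"ay":0,"az":0,"gripper":1},
])

```text
clock: 4.03
position: [0.6054, -0.1107, 0.0961]
ee_rot: [0.66, 0.751, 0.0, -0.0]
ft_force: [0.3, -0.5, -0.7]
grip_width: 0.0
grasp_force: 0.0
```

```bash
python3 -c "
from h import *
inbox()"
```

```text
box tcp [12.3, 38.0, 96.1] F [ 0.3 -0.5 -0.7] t 4.03
```

Request:
apply_moves([
  {"x":0,"y":-1,"z":1.5,"ax":0,"ay":0,"az":0,"gripper":1},
  {"x":0,"y":0,"z":1,"ax":0,"ay":0,"az":0,"gripper":1},
  {"x":0,"y":0,"z":0.5,"ax":0,"ay":0,"az":0,"gripper":1},
  {"x":0,"y":0,"z":0,"ax":0,"ay":0,"az":0,"gripper":1},
])

```text
clock: 4.37
position: [0.6044, -0.111, 0.0931]
ee_rot: [0.66, 0.751, -0.0, -0.0]
ft_force: [-0.9, 1.0, 0.2]
grip_width: -0.0
grasp_force: 0.0
```

Request:
apply_moves([
  {"x":0,"y":0,"z":0.7,"ax":0,"ay":0,"az":0,"gripper":1},
  {"x":0,"y":0,"z":0,"ax":0,"ay":0,"az":0,"gripper":1},
])

```text
clock: 4.53
position: [0.6046, -0.1111, 0.0928]
ee_rot: [0.66, 0.751, 0.0, 0.0]
ft_force: [-1.2, -0.8, 1.9]
grip_width: -0.003
grasp_force: 0.7
```

Request:
apply_moves([
  {"x":0,"y":0,"z":0.7,"ax":0,"ay":0,"az":0,"gripper":1},
  {"x":0,"y":0,"z":0,"ax":0,"ay":0,"az":0,"gripper":1},
])

```text
clock: 4.7
position: [0.605, -0.111, 0.0926]
ee_rot: [0.66, 0.751, 0.0, 0.0]
ft_force: [0.0, 0.3, 6.5]
grip_width: 0.002
grasp_force: 3.0
```

Contact is at TCP z ≈ 0.0927, as expected. Now the first stroke, towards the reader.

Request:
apply_moves([
  {"x":0,"y":0,"z":0.4,"ax":0,"ay":0,"az":0,"gripper":1},
  {"x":0,"y":-5,"z":0,"ax":0,"ay":0,"az":0,"gripper":1},
  {"x":0,"y":-6,"z":0,"ax":0,"ay":0,"az":0,"gripper":1},
  {"x":0,"y":-6,"z":0,"ax":0,"ay":0,"az":0,"gripper":1},
  {"x":0,"y":0,"z":0,"ax":0,"ay":0,"az":0,"gripper":1},
])

```text
clock: 5.12
position: [0.5871, -0.1135, 0.0922]
ee_rot: [0.66, 0.751, 0.0, -0.0]
ft_force: [-1.8, 0.5, 8.8]
grip_width: -0.005
grasp_force: 4.8
```

```bash
cat >> h.py <<'E'
def look(f,rot=True):
    a=snap('wrist',f); top=snap('top',f+'t'); inbox()
    m=proj(a,[box(-5,y,80.4) for y in (38,0,-38)]).mean(0).astype(int)
    im=a['color'][max(m[1]-90,0):m[1]+90,max(m[0]-60,0):m[0]+60,::-1]
    q=proj(top,[box(-5,0,80.4)])[0].astype(int)
    t=top['color'][q[1]-30:q[1]+30,q[0]-40:q[0]+40,::-1]
    im=cv2.resize(cv2.rotate(im,cv2.ROTATE_90_COUNTERCLOCKWISE),None,fx=3.3,fy=3.3,interpolation=cv2.INTER_CUBIC)[:300]
    t=cv2.resize(t,(400,300),interpolation=cv2.INTER_CUBIC)
    h=max(im.shape[0],300); o=np.zeros((600,800,3),np.uint8)
    o[:im.shape[0],:min(800,im.shape[1])]=im[:,:800]; o[300:,:400]=t; cv2.imwrite(f'pics/{f}.png',o)
E
python3 -c "
from h import *
look('w3')"
```

```text
box tcp [-5.6, 37.6, 92.3] F [-3.   0.9  8.3] t 5.22
```

View pics/w3.png

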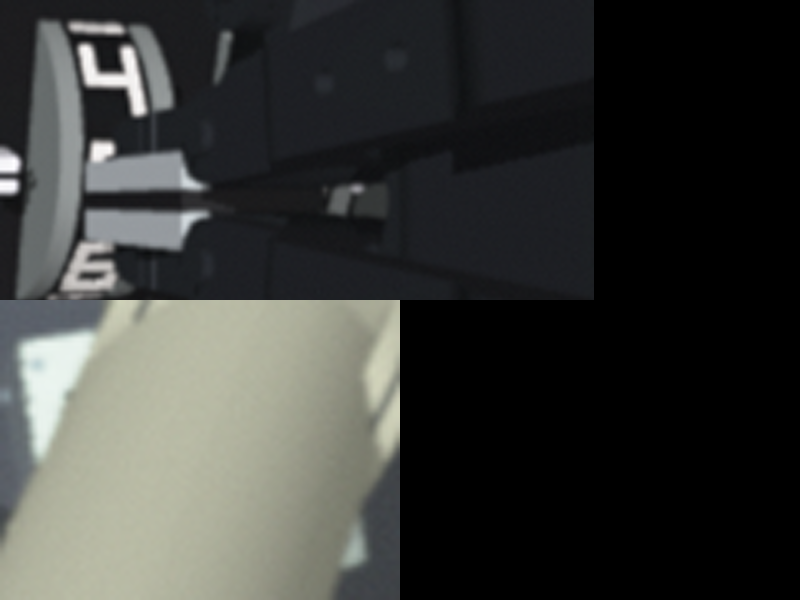

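The stroke worked. The view shows 4 above the fingertips and 6 below at (90,270), so 5 is on the line, with 3 more figures to go. I'll repeat it three times.

Request:
apply_moves([
  {"x":0,"y":0,"z":-5,"ax":0,"ay":0,"az":0,"gripper":1},
  {"x":0,"y":17,"z":0,"ax":0,"ay":0,"az":0,"gripper":1},
  {"x":0,"y":0,"z":0,"ax":0,"ay":0,"az":0,"gripper":1},
  {"x":0,"y":0,"z":3,"ax":0,"ay":0,"az":0,"gripper":1},
  {"x":0,"y":0,"z":1,"ax":0,"ay":0,"az":0,"gripper":1},
])

```text
clock: 5.63
position: [0.6045, -0.1112, 0.0925]
ee_rot: [0.66, 0.751, 0.0, 0.0]
ft_force: [-0.6, 2.1, 10.8]
grip_width: -0.001
grasp_force: 5.6
```

Request:
apply_moves([
  {"x":0,"y":0,"z":1,"ax":0,"ay":0,"az":0,"gripper":1},
  {"x":0,"y":-5,"z":0,"ax":0,"ay":0,"az":0,"gripper":1},
  {"x":0,"y":-6,"z":0,"ax":0,"ay":0,"az":0,"gripper":1},
  {"x":0,"y":-6,"z":0,"ax":0,"ay":0,"az":0,"gripper":1},
  {"x":0,"y":0,"z":0,"ax":0,"ay":0,"az":0,"gripper":1},
])

```text
clock: 6.05
position: [0.5865, -0.1137, 0.092]
ee_rot: [0.66, 0.751, 0.0, -0.0]
ft_force: [-3.3, 0.7, 10.7]
grip_width: -0.003
grasp_force: 5.4
```

Request:
apply_moves([
  {"x":0,"y":0,"z":-5,"ax":0,"ay":0,"az":0,"gripper":1},
  {"x":0,"y":17,"z":0,"ax":0,"ay":0,"az":0,"gripper":1},
  {"x":0,"y":0,"z":0,"ax":0,"ay":0,"az":0,"gripper":1},
  {"x":0,"y":0,"z":3,"ax":0,"ay":0,"az":0,"gripper":1},
  {"x":0,"y":0,"z":1,"ax":0,"ay":0,"az":0,"gripper":1},
])

```text
clock: 6.47
position: [0.6043, -0.1113, 0.0925]
ee_rot: [0.66, 0.751, 0.0, 0.0]
ft_force: [-0.4, 2.7, 12.2]
grip_width: 0.001
grasp_force: 5.6
```

Request:
apply_moves([
  {"x":0,"y":0,"z":1,"ax":0,"ay":0,"az":0,"gripper":1},
  {"x":0,"y":-5,"z":0,"ax":0,"ay":0,"az":0,"gripper":1},
  {"x":0,"y":-6,"z":0,"ax":0,"ay":0,"az":0,"gripper":1},
  {"x":0,"y":-6,"z":0,"ax":0,"ay":0,"az":0,"gripper":1},
  {"x":0,"y":0,"z":0,"ax":0,"ay":0,"az":0,"gripper":1},
])

```text
clock: 6.88
position: [0.5863, -0.1137, 0.092]
ee_rot: [0.66, 0.751, 0.0, -0.0]
ft_force: [-3.7, 0.9, 11.4]
grip_width: -0.002
grasp_force: 5.7
```

Request:
apply_moves([
  {"x":0,"y":0,"z":-5,"ax":0,"ay":0,"az":0,"gripper":1},
  {"x":0,"y":17,"z":0,"ax":0,"ay":0,"az":0,"gripper":1},
  {"x":0,"y":0,"z":0,"ax":0,"ay":0,"az":0,"gripper":1},
  {"x":0,"y":0,"z":3,"ax":0,"ay":0,"az":0,"gripper":1},
  {"x":0,"y":0,"z":1,"ax":0,"ay":0,"az":0,"gripper":1},
])

```text
clock: 7.3
position: [0.6042, -0.1114, 0.0925]
ee_rot: [0.66, 0.751, 0.0, 0.0]
ft_force: [-0.5, 1.5, 11.5]
grip_width: 0.002
grasp_force: 5.6
```

Request:
apply_moves([
  {"x":0,"y":0,"z":1,"ax":0,"ay":0,"az":0,"gripper":1},
  {"x":0,"y":-5,"z":0,"ax":0,"ay":0,"az":0,"gripper":1},
  {"x":0,"y":-6,"z":0,"ax":0,"ay":0,"az":0,"gripper":1},
  {"x":0,"y":-6,"z":0,"ax":0,"ay":0,"az":0,"gripper":1},
  {"x":0,"y":0,"z":0,"ax":0,"ay":0,"az":0,"gripper":1},
])

```text
clock: 7.72
position: [0.5862, -0.1138, 0.092]
ee_rot: [0.66, 0.751, 0.0, -0.0]
ft_force: [-3.1, 0.6, 11.7]
grip_width: -0.002
grasp_force: 5.9
```

Request:
apply_moves([
  {"x":0,"y":0,"z":-15,"ax":0,"ay":0,"az":0,"gripper":1},
  {"x":-19,"y":8,"z":0,"ax":0,"ay":0,"az":0,"gripper":1},
  {"x":-19,"y":8,"z":0,"ax":0,"ay":0,"az":0,"gripper":1},
  {"x":0,"y":0,"z":0,"ax":0,"ay":0,"az":0,"gripper":1},
  {"x":0,"y":0,"z":0,"ax":0,"ay":0,"az":0,"gripper":1},
])

```text
clock: 8.13
position: [0.6074, -0.1503, 0.106]
ee_rot: [0.661, 0.751, -0.001, -0.0]
ft_force: [-0.2, 0.5, -0.6]
grip_width: 0.002
grasp_force: 0.0
```

```bash
python3 -c "
from h import *
look('w4')"
```

```text
box tcp [9.7, 0.4, 105.9] F [-0.   0.2  0.3] t 8.23
```

View pics/w4.png

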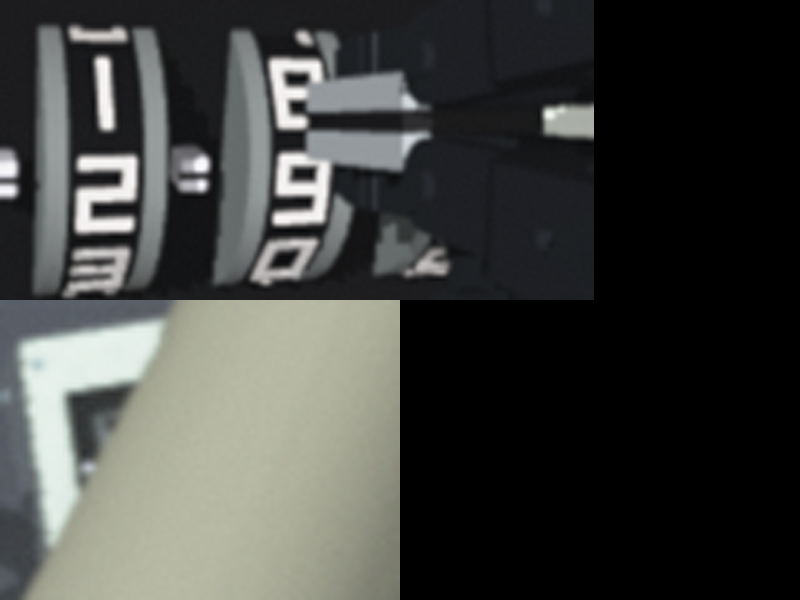

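The left wheel now shows 2 square on the line at (105,195), and the middle wheel still shows 9. Next, two strokes on the middle wheel, then over to the right wheel.

Request:
apply_moves([
  {"x":0,"y":1,"z":8,"ax":0,"ay":0,"az":0,"gripper":1},
  {"x":0,"y":0,"z":2,"ax":0,"ay":0,"az":0,"gripper":1},
  {"x":0,"y":0,"z":0,"ax":0,"ay":0,"az":0,"gripper":1},
  {"x":0,"y":0,"z":3,"ax":0,"ay":0,"az":0,"gripper":1},
  {"x":0,"y":0,"z":1,"ax":0,"ay":0,"az":0,"gripper":1},
])

```text
clock: 8.65
position: [0.6095, -0.1485, 0.0925]
ee_rot: [0.66, 0.751, 0.0, 0.0]
ft_force: [-0.6, 1.2, 8.9]
grip_width: -0.0
grasp_force: 4.4
```

Request:
apply_moves([
  {"x":0,"y":0,"z":1,"ax":0,"ay":0,"az":0,"gripper":1},
  {"x":0,"y":-5,"z":0,"ax":0,"ay":0,"az":0,"gripper":1},
  {"x":0,"y":-6,"z":0,"ax":0,"ay":0,"az":0,"gripper":1},
  {"x":0,"y":-6,"z":0,"ax":0,"ay":0,"az":0,"gripper":1},
  {"x":0,"y":0,"z":0,"ax":0,"ay":0,"az":0,"gripper":1},
])

```text
clock: 9.07
position: [0.592, -0.1509, 0.0922]
ee_rot: [0.66, 0.751, 0.001, -0.0]
ft_force: [-3.5, 0.6, 8.3]
grip_width: -0.006
grasp_force: 4.5
```

Request:
apply_moves([
  {"x":0,"y":0,"z":-5,"ax":0,"ay":0,"az":0,"gripper":1},
  {"x":0,"y":17,"z":0,"ax":0,"ay":0,"az":0,"gripper":1},
  {"x":0,"y":0,"z":0,"ax":0,"ay":0,"az":0,"gripper":1},
  {"x":0,"y":0,"z":3,"ax":0,"ay":0,"az":0,"gripper":1},
  {"x":0,"y":0,"z":1,"ax":0,"ay":0,"az":0,"gripper":1},
])

```text
clock: 9.48
position: [0.6094, -0.1489, 0.0925]
ee_rot: [0.66, 0.751, 0.0, 0.0]
ft_force: [0.8, 1.8, 11.6]
grip_width: 0.001
grasp_force: 5.6
```

Request:
apply_moves([
  {"x":0,"y":0,"z":1,"ax":0,"ay":0,"az":0,"gripper":1},
  {"x":0,"y":-5,"z":0,"ax":0,"ay":0,"az":0,"gripper":1},
  {"x":0,"y":-6,"z":0,"ax":0,"ay":0,"az":0,"gripper":1},
  {"x":0,"y":-6,"z":0,"ax":0,"ay":0,"az":0,"gripper":1},
  {"x":0,"y":0,"z":0,"ax":0,"ay":0,"az":0,"gripper":1},
])

```text
clock: 9.9
position: [0.5913, -0.1513, 0.092]
ee_rot: [0.66, 0.751, 0.0, -0.0]
ft_force: [-2.8, 0.7, 9.1]
grip_width: 0.001
grasp_force: 5.0
```

Request:
apply_moves([
  {"x":0,"y":0,"z":-15,"ax":0,"ay":0,"az":0,"gripper":1},
  {"x":-19,"y":0,"z":0,"ax":0,"ay":0,"az":0,"gripper":1},
  {"x":-19,"y":0,"z":0,"ax":0,"ay":0,"az":0,"gripper":1},
  {"x":0,"y":0,"z":0,"ax":0,"ay":0,"az":0,"gripper":1},
  {"x":0,"y":0,"z":0,"ax":0,"ay":0,"az":0,"gripper":1},
])

```text
clock: 10.32
position: [0.5964, -0.1899, 0.1062]
ee_rot: [0.661, 0.75, -0.0, -0.0]
ft_force: [-0.7, 0.5, -1.2]
grip_width: 0.0
grasp_force: 0.0
```

```bash
python3 -c "
from h import *
look('w5')
print(np.degrees(get_obs()['joint_pos']).round(0))"
```

```text
box tcp [-5.8, -37.5, 106.0] F [-0.2  0.7 -0.4] t 10.42
[-24.  34.  51.  95. -28.  65.  41.]
```

View pics/w5.png

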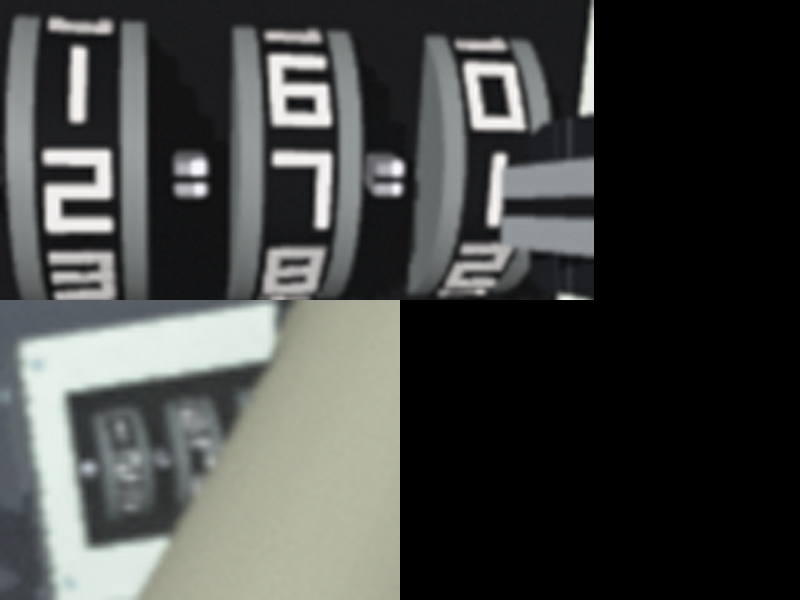

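Left shows 2 and middle shows 7, both square. Right still shows 1, and the fingertips are in front of its top at box x −5.8. It needs three strokes to the back.

Request:
apply_moves([
  {"x":0,"y":0,"z":8,"ax":0,"ay":0,"az":0,"gripper":1},
  {"x":0,"y":0,"z":2,"ax":0,"ay":0,"az":0,"gripper":1},
  {"x":0,"y":0,"z":0,"ax":0,"ay":0,"az":0,"gripper":1},
  {"x":0,"y":0,"z":3,"ax":0,"ay":0,"az":0,"gripper":1},
  {"x":0,"y":0,"z":1,"ax":0,"ay":0,"az":0,"gripper":1},
])

```text
clock: 10.83
position: [0.5975, -0.1883, 0.0923]
ee_rot: [0.66, 0.751, 0.0, -0.0]
ft_force: [-1.9, 0.8, 8.6]
grip_width: -0.001
grasp_force: 4.2
```

Request:
apply_moves([
  {"x":0,"y":0,"z":1,"ax":0,"ay":0,"az":0,"gripper":1},
  {"x":0,"y":5,"z":0,"ax":0,"ay":0,"az":0,"gripper":1},
  {"x":0,"y":6,"z":0,"ax":0,"ay":0,"az":0,"gripper":1},
  {"x":0,"y":6,"z":0,"ax":0,"ay":0,"az":0,"gripper":1},
  {"x":0,"y":0,"z":0,"ax":0,"ay":0,"az":0,"gripper":1},
])

```text
clock: 11.25
position: [0.6161, -0.1859, 0.0925]
ee_rot: [0.66, 0.752, 0.001, 0.001]
ft_force: [0.3, 2.4, 7.9]
grip_width: 0.0
grasp_force: 4.0
```

Request:
apply_moves([
  {"x":0,"y":0,"z":-5,"ax":0,"ay":0,"az":0,"gripper":1},
  {"x":0,"y":-17,"z":0,"ax":0,"ay":0,"az":0,"gripper":1},
  {"x":0,"y":0,"z":0,"ax":0,"ay":0,"az":0,"gripper":1},
  {"x":0,"y":0,"z":3,"ax":0,"ay":0,"az":0,"gripper":1},
  {"x":0,"y":0,"z":1,"ax":0,"ay":0,"az":0,"gripper":1},
])

```text
clock: 11.67
position: [0.5977, -0.1883, 0.0923]
ee_rot: [0.66, 0.751, 0.0, -0.0]
ft_force: [-1.9, -1.8, 8.4]
grip_width: 0.003
grasp_force: 5.0
```

Request:
apply_moves([
  {"x":0,"y":0,"z":1,"ax":0,"ay":0,"az":0,"gripper":1},
  {"x":0,"y":5,"z":0,"ax":0,"ay":0,"az":0,"gripper":1},
  {"x":0,"y":6,"z":0,"ax":0,"ay":0,"az":0,"gripper":1},
  {"x":0,"y":6,"z":0,"ax":0,"ay":0,"az":0,"gripper":1},
  {"x":0,"y":0,"z":0,"ax":0,"ay":0,"az":0,"gripper":1},
])

```text
clock: 12.08
position: [0.6166, -0.1859, 0.0923]
ee_rot: [0.659, 0.752, 0.001, 0.001]
ft_force: [0.3, 1.6, 9.3]
grip_width: -0.001
grasp_force: 4.8
```

Request:
apply_moves([
  {"x":0,"y":0,"z":-5,"ax":0,"ay":0,"az":0,"gripper":1},
  {"x":0,"y":-17,"z":0,"ax":0,"ay":0,"az":0,"gripper":1},
  {"x":0,"y":0,"z":0,"ax":0,"ay":0,"az":0,"gripper":1},
  {"x":0,"y":0,"z":3,"ax":0,"ay":0,"az":0,"gripper":1},
  {"x":0,"y":0,"z":1,"ax":0,"ay":0,"az":0,"gripper":1},
])

```text
clock: 12.5
position: [0.5979, -0.1883, 0.0923]
ee_rot: [0.66, 0.751, 0.0, 0.0]
ft_force: [-2.5, 0.3, 11.1]
grip_width: -0.005
grasp_force: 5.7
```

Request:
apply_moves([
  {"x":0,"y":0,"z":1,"ax":0,"ay":0,"az":0,"gripper":1},
  {"x":0,"y":5,"z":0,"ax":0,"ay":0,"az":0,"gripper":1},
  {"x":0,"y":6,"z":0,"ax":0,"ay":0,"az":0,"gripper":1},
  {"x":0,"y":6,"z":0,"ax":0,"ay":0,"az":0,"gripper":1},
  {"x":0,"y":0,"z":0,"ax":0,"ay":0,"az":0,"gripper":1},
])

```text
clock: 12.92
position: [0.6167, -0.1859, 0.0923]
ee_rot: [0.659, 0.752, 0.001, 0.001]
ft_force: [-0.4, 1.6, 9.7]
grip_width: 0.001
grasp_force: 4.9
```

Request:
apply_moves([
  {"x":0,"y":0,"z":-20,"ax":0,"ay":0,"az":0,"gripper":1},
  {"x":0,"y":0,"z":-30,"ax":0,"ay":0,"az":0,"gripper":1},
  {"x":-25,"y":-10,"z":-20,"ax":0,"ay":0,"az":0,"gripper":1},
  {"x":-25,"y":-10,"z":0,"ax":0,"ay":0,"az":0,"gripper":1},
  {"x":0,"y":0,"z":0,"ax":0,"ay":0,"az":0,"gripper":1},
])

```text
clock: 13.33
position: [0.5994, -0.2446, 0.1632]
ee_rot: [0.662, 0.749, -0.001, 0.002]
ft_force: [-1.2, -1.1, 0.1]
grip_width: 0.003
grasp_force: 0.0
```

```bash
python3 -c "
from h import *
look('w6')"
```

```text
box tcp [-8.5, -89.2, 161.3] F [ 0.9 -0.2 -0.1] t 13.43
```

View pics/w6.png

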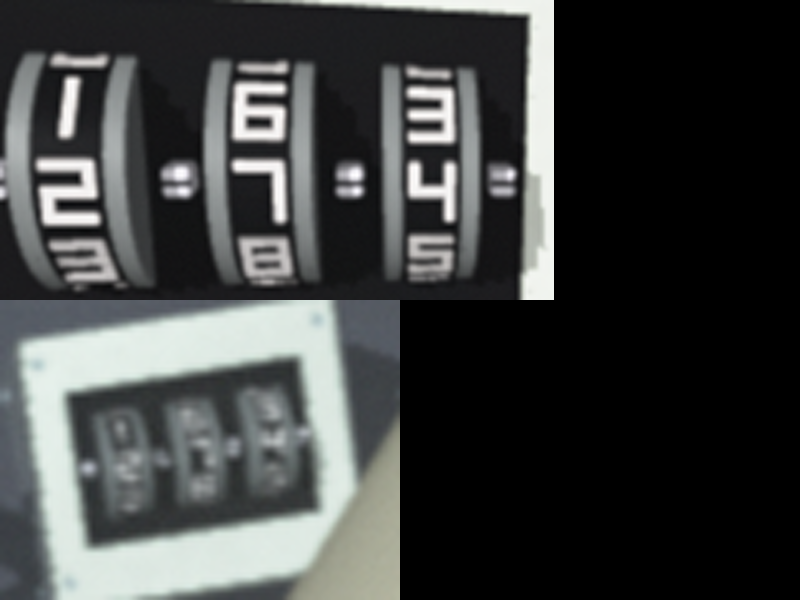

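The display now reads 2-7-4. The figures sit at (68,193), (260,192) and (432,190), all in line with the posts, and the tool is clear of everything.

```bash
python3 -c "
from h import *
print(hand_in())"
```

```text
the job is handed in; nothing more can be done
None
```

The display reads 2-7-4 with each figure square between the index posts, and the job is handed in at about 13 s of the 64 s; the arm is clear and kept away from the bottle, can and knife throughout (no verdict came back).

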